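# Sort sealed hubs by heft into their nests

### The job

Two sealed blue hubs on the bench look alike but may be hollow, filled or solid inside: lift each one, judge its weight, and stand it in the nest of its class - a hollow hub in the green nest, a filled one in the yellow nest, a solid one in the red nest (one nest stays empty). Each hub must end upright, let go, and fully down on its pocket's floor; the pockets are set a little forward or back of the nest's middle, so feel for them gently, never pressing or dropping a hub on a nest with more than 25 N, and do not tip a hub over or disturb the other things on the bench.

Things in the scene. Friction and masses are not known exactly. Their poses are not given: they have to be found in the camera images.
- hub_1: Sealed hub, a cylinder standing upright, blue side, steel ends, 56 mm diameter, 74 mm tall plus a 4 mm dark stud on top, 2.5 mm chamfer at the foot. Origin: centre of the underside, z up. Total mass: hollow about 0.22 kg (2.2 N), filled 0.52 kg (5.1 N) or solid 0.86 kg (8.4 N), within 8 %; looks the same. Any hub may be any class; the two hubs are never the same class.
- hub_2: Sealed hub, a cylinder standing upright, blue side, steel ends, 56 mm diameter, 74 mm tall plus a 4 mm dark stud on top, 2.5 mm chamfer at the foot. Origin: centre of the underside, z up. Total mass: hollow about 0.22 kg (2.2 N), filled 0.52 kg (5.1 N) or solid 0.86 kg (8.4 N), within 8 %; looks the same. Any hub may be any class; the two hubs are never the same class.
- nest_green: Nest for hollow (lightest) hubs: fixed green base plate 134 (x) x 104 (y) x 12 mm, one brass stud at its front (-x) edge. Origin: centre of its underside; x back, y left, z up. On springs above it an aluminium carriage 96 x 96 x 28 mm (top 56 mm above the origin) with a square pocket 59 mm wide in x, 61 mm in y, 22 mm deep (floor 34 mm above the origin), mouth barely chamfered.
- nest_yellow: Nest for filled (middle weight) hubs: fixed yellow base plate 134 (x) x 104 (y) x 12 mm, two brass studs at its front (-x) edge. Origin: centre of its underside; x back, y left, z up. On springs above it an aluminium carriage 96 x 96 x 28 mm (top 56 mm above the origin) with a square pocket 59 mm wide in x, 61 mm in y, 22 mm deep (floor 34 mm above the origin), mouth barely chamfered.
- nest_red: Nest for solid (heaviest) hubs: fixed red base plate 134 (x) x 104 (y) x 12 mm, three brass studs at its front (-x) edge. Origin: centre of its underside; x back, y left, z up. On springs above it an aluminium carriage 96 x 96 x 28 mm (top 56 mm above the origin) with a square pocket 59 mm wide in x, 61 mm in y, 22 mm deep (floor 34 mm above the origin), mouth barely chamfered.
- nest_green_mouth (a point): Fixed point of the green base, 56 mm above its origin, at pocket mouth height. The real pocket's centre lies up to 9 mm forward or back of it along the base's x, not sideways: an offset clamped (holds against 25 N), different per nest, in NO measured pose, to be felt or seen. The carriage sinks under load: starts to give at about 1 N, then 1.5 N per mm, up to 12 mm, and springs back.
- nest_yellow_mouth (a point): Fixed point of the yellow base, 56 mm above its origin, at pocket mouth height. The real pocket's centre lies up to 9 mm forward or back of it along the base's x, not sideways: an offset clamped (holds against 25 N), different per nest, in NO measured pose, to be felt or seen. The carriage sinks under load: starts to give at about 1 N, then 1.5 N per mm, up to 12 mm, and springs back.
- nest_red_mouth (a point): Fixed point of the red base, 56 mm above its origin, at pocket mouth height. The real pocket's centre lies up to 9 mm forward or back of it along the base's x, not sideways: an offset clamped (holds against 25 N), different per nest, in NO measured pose, to be felt or seen. The carriage sinks under load: starts to give at about 1 N, then 1.5 N per mm, up to 12 mm, and springs back.
- wrench: Bystander, leave alone: steel wrench 150 mm long lying flat along its x, origin under its middle.
- bearing: Bystander, leave alone: steel bearing ring 62 mm diameter, 16 mm high, origin at the centre of its underside.
- oil_bottle: Bystander, leave alone: white plastic bottle with red cap, 60 mm diameter, 160 mm tall, origin at the centre of its underside.
- hammer: Bystander, leave alone: hammer lying along its x, about 280 mm long, origin under its middle.
Things that resemble listed ones, but are neither listed nor needed, are in the scene too. Leave any orange look-alike of the hub_2 alone.

How it is judged:
At the end, for the whole second after the job is handed in: Each hub stands on the pocket floor of its class's nest, which sinks by its weight: underside 32.2 to 36 mm above the base's origin in green (hollow), 30.2 to 32.2 in yellow (filled), 24 to 30.2 in red (solid); axis within 16 mm of the base's centre, tilt under 0.04 rad, at rest (under 0.02 m/s) (((z of hub_1 in the frame of nest_green between 0.0322 and 0.036 m and horizontal distance between hub_1 and nest_green below 0.016 m) or (z of hub_1 in the frame of nest_yellow between 0.0302 and 0.0322 m and horizontal distance between hub_1 and nest_yellow below 0.016 m) or (z of hub_1 in the frame of nest_red between 0.024 and 0.0302 m and horizontal distance between hub_1 and nest_red below 0.016 m)) and ((z of hub_2 in the frame of nest_green between 0.0322 and 0.036 m and horizontal distance between hub_2 and nest_green below 0.016 m) or (z of hub_2 in the frame of nest_yellow between 0.0302 and 0.0322 m and horizontal distance between hub_2 and nest_yellow below 0.016 m) or (z of hub_2 in the frame of nest_red between 0.024 and 0.0302 m and horizontal distance between hub_2 and nest_red below 0.016 m)) and angle between each of hub_1, hub_2's own z axis and vertical below 0.04 rad and linear speed of each of hub_1, hub_2 below 0.02 m/s); the robot touches nothing.
It fails at once if a hub is pressed, rammed or dropped on a nest with more than 25 N (contact force between any of hub_1, hub_2 and nest_green above 25 N or contact force between any of hub_1, hub_2 and nest_yellow above 25 N or contact force between any of hub_1, hub_2 and nest_red above 25 N).
It fails at once if a hub is tipped over (more than 0.7 rad) (angle between any of hub_1, hub_2's own z axis and vertical above 0.7 rad).
It fails at once if a bystander (wrench, bearing, bottle, hammer) is moved more than 20 mm (distance of any of wrench, bearing, oil_bottle, hammer from where it was at the start of the episode above 0.02 m).
It also fails if it takes over 72 s, if anything falls off the work surface, if the arm or the gripper's body presses on something with over 40 N, if the wrist force passes 120 N, or if a joint passes its speed limit or range.

### The arm

A 7-joint arm with a two-finger parallel gripper is mounted at the origin on the work surface. World frame = base frame: x ahead of the robot, y to its left, z up, the work surface at z = 0. Lengths are in m, angles in rad, forces in N, time in s.
With the tool pointing down it reaches from about 0.4 to 0.85 m from the base axis. Payload 10.4 kg.
Tool frame: the origin (TCP) lies on the mounting face of the last link; the fingertips stand 173 mm ahead of it and the grasp point (between the pads) lies 155 mm ahead of it; z points along the fingers, y is the line along which they close (so a half turn about z gives the same grasp; the last joint's range is limited). The gripper opens to 85 mm and grips with 20 to 120 N. Pads are 22 mm wide; open, the fingers measure 114 mm over their backs; the gripper's body (76 mm by 85 mm) begins 54 mm behind the grasp point. The pads swing forward as they close: fully open they stand 13 mm farther back than shut.
Start: joints at [-1.284, 0.332, -0.065, 1.46, 0.022, 1.35, -0.088], TCP at [0.191, 0.595, 0.405] pointing down, gripper open.
Joint ranges: [-2.6, 2.6], [-0.5, 2.12], [-1.47, 1.34], [0.16, 2.42], [-1.27, 4.41], [0.06, 2.06], [-2.6, 2.6]. Speed limits (rad/s): [2.22, 2.22, 2.79, 2.79, 3.14, 3.14, 3.14].

### API

Orientations are given as [roll, pitch, yaw] about the fixed x, y, z axes, in that order (R = Rz(yaw) Ry(pitch) Rx(roll)).
In Python, from workcell import manip gives the robot as it stands.
- The arm moves only by the tool arm_command, never from a script. Its argument "rows" is a list of rows, each a list of 5 numbers: the finger opening in m, from 0 to 0.0854, then the shift along the world's x, y, z in m, then the turn about the world's z in rad. In form: [[gripper, tx, ty, tz, roll], ...]. A call has 1 to 10 rows; each row is the pose to reach, as a shift and turn from the pose commanded when the call began; what a row does not reach only later rows make up. A row lasts 1/8 s, in which the tool goes at most 62.5 mm and 10.7 degrees, less where a joint would pass 70% of its speed; a pose out of reach is approached as far as the arm can. A call with a gripper value outside its range is refused whole. The fingers move at their own pace and stop on an object; "grip_force" is the grip in N (left out, the last holds). Time passes only in rows, so rows that repeat a pose let the fingers close. It gives the time, the measured TCP pose, the force, the opening and the grip force at its end, in the units of the state.
- manip.sense(): the state, without advancing time (a new reading comes with each control period).
- manip.read_camera(name): name is "scene" or "top"; returns the picture (420x560x3 uint8, blue, green, red); there is no depth.
- manip.get_calibration(name): a dict with "fov_y" (degrees; the focal length in pixels is half the picture's height over the tangent of half this angle, whatever the lens; pixels are square), "cx", "cy" (the principal point, pixels), "position" and "attitude" of the camera in the world. Camera axes: x right, y down, z forward; pixel columns grow to the right and rows downward; lengths in m; the calibration is good to about 2 mm. A picture is of the moment at which its call begins. get_calibration takes no time and is no camera call.
- manip.finish_job(): hands the job in; it is judged then, once.
The state is a dict: "time": time; "joints": joint angles; "joint_velocities": joint speeds; "tau": joint torques, N m; "eef_pos": TCP position; "orientation": TCP orientation; "force": force on the tool from outside, world axes, zero at the start; "moment": the same for the moment, N m; "width": opening from 0.0 (shut) to 1.0 (fully open); "grasp_force": force on a finger pad.
Only numpy, scipy, OpenCV 4.12 (cv2) and the standard library are available. Lean on these libraries where they do the work, as an engineer would, in place of code of your own. Each camera call takes 0.05 s, during which the arm holds its last target. There are 200 camera calls.

## Working session

There is one attempt and no reset: what is moved stays moved. The work goes in short steps, Python scripts to look and compute and a tool call to move; the robot and the scene stay as the last step left them, time stands still between calls to the robot, and variables do not carry over. Pictures are saved under pics/ and viewed, at most 10 in all, crops included, and the job is handed in when it is done.

Besides the shell and the picture viewer there is one more tool, called as a command line: name --pt "numbers of a row" for each row, then --argument value for the rest. arm_command: Moves the arm, as the interface text tells. Its arguments: {"type":"object","properties":{"rows":{"type":"array"},"grip_force":{"type":"number"}},"required":["rows"]}

```bash
mkdir -p pics; cat > h.py <<'E'
from workcell import manip
import numpy as np,cv2
def snap(n,f):
    im=manip.read_camera(n); cv2.imwrite('pics/'+f,im); return im
E
python3 - <<'E'
from h import *
for n in("scene","top"):
    print(manip.get_calibration(n)); snap(n,n+'1.png')
print(manip.sense())
E
```

```text
{'fov_y': 56.83944853075395, 'cx': 276.7691981570264, 'cy': 208.62798453125902, 'position': array([ 1.25222859, -0.51007686,  0.83073145]), 'attitude': array([-2.26708091,  0.01997847,  0.94227627])}
{'fov_y': 53.4232078774134, 'cx': 284.63312605983134, 'cy': 210.04863446183242, 'position': array([ 0.27033351, -0.00788672,  1.08256365]), 'attitude': array([-2.91725831,  0.00609046, -1.45201478])}
{'time': 0.1, 'joints': array([-1.28362403,  0.33281484, -0.06469077,  1.4608398 ,  0.02163581,
        1.3498748 , -0.088492  ]), 'joint_velocities': array([-0.00073135, -0.00226868, -0.00012112, -0.00378114,  0.00058066,
        0.00168848,  0.00045609]), 'tau': array([ 5.26062813e-04, -6.26742697e+01,  4.87193477e-02, -3.92426062e+01,
        1.63263670e-02,  6.88861561e-03, -2.70393308e-07]), 'eef_pos': array([0.19049753, 0.59515149, 0.40399986]), 'orientation': array([-3.14035558e+00,  9.20687845e-05,  2.83184641e+00]), 'force': array([ 0.38201414, -0.35485803,  0.11025063]), 'moment': array([-0.00137158,  0.04724104,  0.01947548]), 'grasp_force': 0.0, 'width': 0.9965816011713645}
```

View pics/scene1.png

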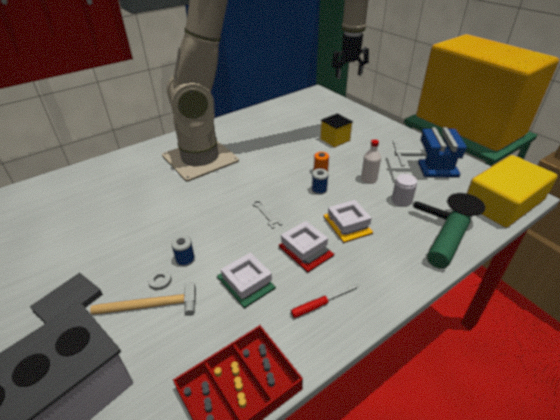

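View pics/top1.png

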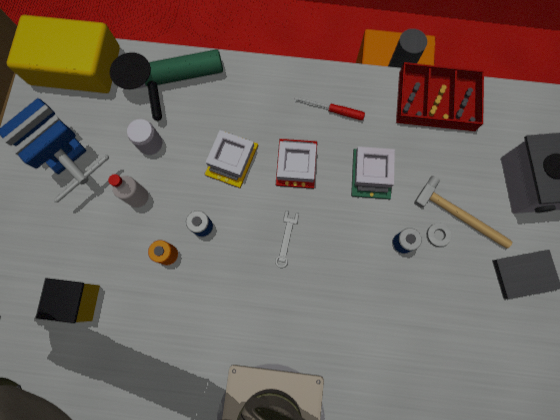

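```bash
python3 - <<'E'
from h import *
im=cv2.imread('pics/top1.png')
z=lambda a:cv2.resize(a,None,fx=4,fy=4,interpolation=cv2.INTER_CUBIC)
a=z(im[126:206,202:402]); b=z(np.hstack([im[200:270,140:240],im[200:270,365:465]]))
cv2.imwrite('pics/crop1.png',np.vstack([a,b]))
E
```

```text
(no output)
```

View pics/crop1.png

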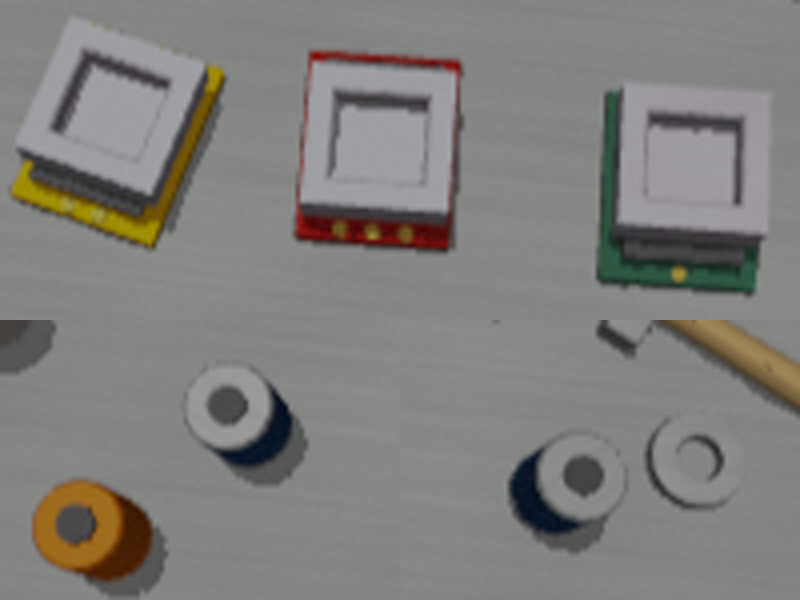

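```bash
cat >> h.py <<'E'
from scipy.spatial.transform import Rotation as R
def ray(n,p,z):
    c=manip.get_calibration(n); f=210/np.tan(np.radians(c['fov_y']/2))
    p=np.atleast_2d(p).astype(float)
    d=np.c_[(p[:,0]-c['cx'])/f,(p[:,1]-c['cy'])/f,np.ones(len(p))]@R.from_euler('xyz',c['attitude']).as_matrix().T
    return c['position'][:2]+d[:,:2]*((z-c['position'][2])/d[:,2])[:,None]
def proj(n,X):
    c=manip.get_calibration(n); f=210/np.tan(np.radians(c['fov_y']/2))
    q=(np.atleast_2d(X)-c['position'])@R.from_euler('xyz',c['attitude']).as_matrix()
    return np.c_[c['cx']+f*q[:,0]/q[:,2],c['cy']+f*q[:,1]/q[:,2]]
E
python3 - <<'E'
from h import *
np.set_printoptions(precision=4,suppress=True)
up=lambda a:np.array([202,126])+(np.array(a)+.5)/4-.5
D={'Y':([(72,17),(208,67),(153,195),(19,150)],[(88,50),(171,77),(140,160),(52,134)]),
'R':([(309,67),(452,70),(447,213),(301,213)],[(331,91),(430,95),(425,186),(328,182)]),
'G':([(623,84),(772,92),(764,238),(615,229)],[(648,111),(744,115),(740,205),(644,200)])}
B={'Y':[(223,68),(153,246),(12,194)],'R':[(310,52),(461,62),(446,248),(296,238)],'G':[(606,91),(753,292),(598,281)]}
for k,(o,m) in D.items():
    for q in(o,m):
        w=ray('top',up(q),.056); e=w-np.roll(w,-1,0)
        print(k,w.mean(0),'sides',np.linalg.norm(e,axis=1),'yaw',np.degrees(np.arctan2(*( (w[0]+w[1]-w[2]-w[3])[::-1]))))
    b=ray('top',up(B[k]),.012)
    c=b.mean(0) if len(b)==4 else ((b[0]+b[2])/2 if k=='Y' else (b[0]+b[1])/2)
    print(' base c',c,np.linalg.norm(b-np.roll(b,-1,0),axis=1))
for p,q in(((227,405),(229,407)),((583-400+900,475),(582+500,477))):
    for (u,v),z in((p,.078),(q,.074)): print('hub',ray('top',[140+(u+.5)/4-.5,200+(v-320+.5)/4-.5],z))
print(manip.sense()['eef_pos'],proj('scene',[[.5,.0,.05]]))
E
```

```text
Y [0.6389 0.1862] sides [0.0971 0.094  0.0929 0.0975] yaw -13.08521197220335
Y [0.64   0.1865] sides [0.0582 0.0601 0.0604 0.062 ] yaw -12.488176856068986
 base c [0.6382 0.1884] [0.134  0.1024 0.1668]
R [0.6361 0.0125] sides [0.0936 0.0978 0.0937 0.0999] yaw 4.023448530912583
R [0.6374 0.0119] sides [0.0646 0.0623 0.0625 0.0623] yaw 4.065338849106519
 base c [0.6457 0.012 ] [0.1035 0.1325 0.1002 0.1327]
G [ 0.6463 -0.1917] sides [0.0969 0.0995 0.095  0.0989] yaw 1.0735648460245597
G [ 0.6481 -0.1919] sides [0.0622 0.0613 0.0615 0.0607] yaw 1.6253780620141722
 base c [ 0.6401 -0.1911] [0.1685 0.1024 0.1339]
hub [[0.4447 0.2375]]
hub [[0.4443 0.2371]]
hub [[ 0.4629 -0.2861]]
hub [[ 0.4624 -0.2866]]
[0.1905 0.5952 0.404 ] [[272.2119 214.0476]]
```

Two plain blue hubs at (199,223) and (407,240). Things that could be mistaken for them: the orange look-alike at (163,252), the white mug at (143,136), the bearing at (439,235) and the oil bottle at (128,192). I choose the two blue-sided ones, and the crop confirms them. Nests: yellow (232,157), red (297,163), green (375,170), matching their stud counts of 2, 3 and 1.

arm_command --pt "0.0854 0.03 -0.045 0 -0.15" --pt "0.0854 0.06 -0.09 0 -0.3" --pt "0.0854 0.09 -0.135 0 -0.45" --pt "0.0854 0.12 -0.18 0 -0.6" --pt "0.0854 0.155 -0.22 0 -0.76" --pt "0.0854 0.19 -0.265 0 -0.92" --pt "0.0854 0.225 -0.315 0 -1.08" --pt "0.0854 0.254 -0.358 -0.03 -1.26" --pt "0.0854 0.254 -0.358 -0.08 -1.26" --pt "0.0854 0.254 -0.358 -0.1 -1.26" --grip_force 50

```text
time: 1.35
eef_pos: [0.444, 0.2361, 0.302]
orientation: [-3.139, 0.002, 1.57]
force: [0.1, 0.3, -0.4]
width: 1.001
grasp_force: 0.0
```

```bash
python3 - <<'E'
from h import *
s=manip.sense();print({k:s[k] for k in('time','joints','eef_pos','orientation','force')})
im=snap('scene','s2.png'); im2=snap('top','t2.png')
a=cv2.resize(im[120:260,240:380],(560,560),interpolation=cv2.INTER_CUBIC)
cv2.imwrite('pics/c2.png',a)
print(proj('scene',[[.4445,.2372,.078],[.4445,.2372,0],[.4629,-.2864,.078]]))
E
```

```text
{'time': 1.35, 'joints': array([-0.87480373,  0.14971569,  0.32053939,  1.92055442, -0.05279128,
        1.08311985, -0.53325383]), 'eef_pos': array([0.44396764, 0.23608206, 0.30196509]), 'orientation': array([-3.13865989e+00,  2.28025912e-03,  1.57023124e+00]), 'force': array([ 0.13708277,  0.28747264, -0.40996695])}
[[319.29369576 171.73628766]
 [318.18208842 190.03902149]
 [180.18856234 240.29405913]]
```

arm_command --pt "0.0854 0 0.001 -0.04 0" --pt "0.0854 0 0.001 -0.08 0" --pt "0.0854 0 0.001 -0.097 0" --pt "0.0854 0 0.001 -0.097 0" --pt "0.05 0 0.001 -0.097 0" --pt "0.05 0 0.001 -0.097 0" --pt "0.05 0 0.001 -0.097 0" --pt "0.05 0 0.001 -0.097 0" --grip_force 50

```text
time: 2.45
eef_pos: [0.4453, 0.2386, 0.2096]
orientation: [3.139, -0.002, 1.572]
force: [-1.0, -0.9, 8.0]
width: 0.647
grasp_force: 51.4
```

arm_command --pt "0.05 0 0 0.01 0" --pt "0.05 0 0 0.04 0" --pt "0.05 0 0 0.07 0" --pt "0.05 0 0 0.07 0" --pt "0.05 0 0 0.07 0" --pt "0.05 0 0 0.07 0" --pt "0.05 0 0 0.07 0"

```text
time: 3.32
eef_pos: [0.4443, 0.2381, 0.2769]
orientation: [-3.14, 0.001, 1.572]
force: [-0.4, 0.4, -5.0]
width: 0.646
grasp_force: 55.1
```

```bash
python3 - <<'E'
from h import *
im=snap('scene','s3.png'); im2=snap('top','t3.png')
s=manip.sense();print({k:s[k] for k in('time','eef_pos','orientation','force','moment','grasp_force')})
x,y,z=s['eef_pos']
print(proj('scene',[[x,y,z-.205],[x,y,z-.205+.074]]),proj('top',[[x,y,z-.205],[x,y,z-.205+.074]]))
a=cv2.resize(im[120:220,270:370],(400,400),interpolation=cv2.INTER_CUBIC)
b=cv2.resize(im2[170:270,150:250],(400,400),interpolation=cv2.INTER_CUBIC)
cv2.imwrite('pics/c3.png',np.hstack([a,b]))
E
```

```text
{'time': 3.425, 'eef_pos': array([0.44443884, 0.23818365, 0.27723068]), 'orientation': array([-3.14104275e+00,  6.22571790e-04,  1.57176595e+00]), 'force': array([ 0.20326555, -0.83052634, -5.7975123 ]), 'moment': array([-0.00320139,  0.09325408,  0.07404031]), 'grasp_force': 55.08646660367958}
[[319.41616528 173.02863391]
 [320.55242338 154.44305972]] [[196.59764335 221.41150546]
 [189.77961736 215.10358704]]
```

View pics/c3.png

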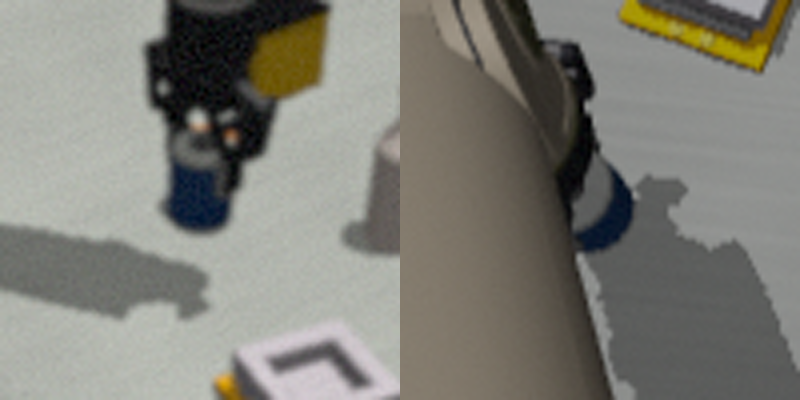

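Measured load is about 5.2 N, so this hub is filled and goes to yellow. It hangs upright in the fingers: in the scene crop its foot is at about (319,175), where I predicted.

arm_command --pt "0.05 0.0 0 0.03 0" --pt "0.05 0.045 -0.012 0.035 -0.06" --pt "0.05 0.095 -0.025 0.035 -0.12" --pt "0.05 0.145 -0.04 0.035 -0.18" --pt "0.05 0.18 -0.048 0.035 -0.225" --pt "0.05 0.195 -0.051 0.035 -0.225" --pt "0.05 0.195 -0.051 0.02 -0.225" --pt "0.05 0.195 -0.051 0.0 -0.225" --pt "0.05 0.195 -0.051 0.0 -0.225" --pt "0.05 0.195 -0.051 0.0 -0.225"

```text
time: 4.68
eef_pos: [0.6392, 0.1876, 0.2778]
orientation: [-3.142, -0.0, 1.347]
force: [0.3, -1.0, -5.5]
width: 0.641
grasp_force: 55.5
```

```bash
python3 - <<'E'
from h import *
im=snap('scene','s4.png'); im2=snap('top','t4.png')
s=manip.sense();print({k:s[k] for k in('time','eef_pos','orientation','force','moment','grasp_force')})
a=cv2.resize(im[150:250,300:400],(400,400),interpolation=cv2.INTER_CUBIC)
b=cv2.resize(im2[110:210,180:280],(400,400),interpolation=cv2.INTER_CUBIC)
cv2.imwrite('pics/c4.png',np.hstack([a,b]))
E
```

```text
{'time': 4.775, 'eef_pos': array([0.63955115, 0.18747603, 0.2785814 ]), 'orientation': array([ 3.14052106e+00, -8.69343484e-04,  1.34711878e+00]), 'force': array([-0.11254376,  0.78282844, -4.95680711]), 'moment': array([-0.00816349, -0.00857562,  0.05726665]), 'grasp_force': 55.548960648011416}
```

View pics/c4.png

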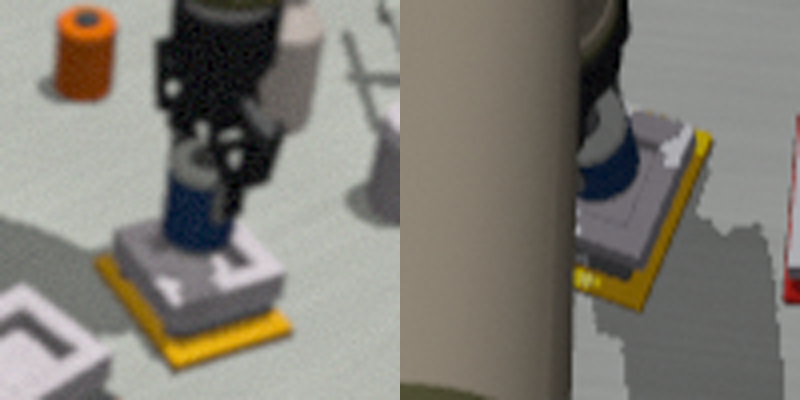

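The hub hangs about 13 mm above the yellow pocket and looks centred over it (scene crop, about (350,205)). Lowering gently.

arm_command --pt "0.05 0 0 -0.008 0" --pt "0.05 0 0 -0.012 0" --pt "0.05 0 0 -0.015 0" --pt "0.05 0 0 -0.017 0" --pt "0.05 0 0 -0.018 0" --pt "0.05 0 0 -0.018 0" --pt "0.05 0 0 -0.018 0"

```text
time: 5.65
eef_pos: [0.6396, 0.1872, 0.2598]
orientation: [3.141, -0.0, 1.347]
force: [1.7, -0.4, -5.3]
width: 0.64
grasp_force: 55.6
```

arm_command --pt "0.05 0 0 -0.004 0" --pt "0.05 0 0 -0.008 0" --pt "0.05 0 0 -0.012 0" --pt "0.05 0 0 -0.014 0" --pt "0.05 0 0 -0.014 0" --pt "0.05 0 0 -0.014 0"

```text
time: 6.4
eef_pos: [0.6396, 0.1872, 0.2459]
orientation: [3.141, -0.0, 1.347]
force: [3.2, -0.3, -4.0]
width: 0.64
grasp_force: 55.7
```

arm_command --pt "0.05 0.001 0 0 0" --pt "0.05 0.001 0 -0.002 0" --pt "0.05 0.001 0 -0.004 0" --pt "0.05 0.001 0 -0.005 0" --pt "0.05 0.001 0 -0.005 0" --pt "0.05 0.001 0 -0.005 0"

```text
time: 7.15
eef_pos: [0.6405, 0.1874, 0.2409]
orientation: [-3.142, -0.0, 1.347]
force: [-3.1, 1.0, 0.4]
width: 0.644
grasp_force: 56.2
```

arm_command --pt "0.05 -0.0005 0 0 0" --pt "0.05 -0.0005 0 0 0" --pt "0.06 -0.0005 0 0 0" --pt "0.07 -0.0005 0 0 0" --pt "0.085 -0.0005 0 0 0" --pt "0.085 -0.0005 0 0 0" --pt "0.085 -0.0005 0 0.03 0" --pt "0.085 -0.0005 0 0.07 0" --pt "0.085 -0.0005 0 0.12 0" --pt "0.085 -0.0005 0 0.12 0"

```text
time: 8.4
eef_pos: [0.641, 0.1871, 0.3655]
orientation: [3.135, -0.004, 1.347]
force: [0.7, 0.6, -0.3]
width: 0.999
grasp_force: 0.0
```

arm_command --pt "0.085 -0.02 -0.05 0 0.03" --pt "0.085 -0.04 -0.1 0 0.06" --pt "0.085 -0.06 -0.15 0 0.09" --pt "0.085 -0.08 -0.2 0 0.12" --pt "0.085 -0.1 -0.255 0 0.15" --pt "0.085 -0.12 -0.31 0 0.18" --pt "0.085 -0.14 -0.365 0 0.225" --pt "0.085 -0.16 -0.42 0 0.225" --pt "0.085 -0.1775 -0.4735 -0.03 0.225" --pt "0.085 -0.1775 -0.4735 -0.06 0.225"

```text
time: 9.65
eef_pos: [0.46, -0.2906, 0.3001]
orientation: [3.141, 0.002, 1.565]
force: [1.4, 1.3, -1.3]
width: 0.997
grasp_force: 0.0
```

```bash
python3 - <<'E'
from h import *
im=snap('scene','s5.png'); im2=snap('top','t5.png')
s=manip.sense();print({k:s[k] for k in('time','eef_pos','joints','force')})
a=cv2.resize(im[150:250,300:400],(400,400),interpolation=cv2.INTER_CUBIC)
b=cv2.resize(im2[110:210,180:280],(400,400),interpolation=cv2.INTER_CUBIC)
cv2.imwrite('pics/c5.png',np.hstack([a,b]))
E
```

```text
{'time': 9.75, 'eef_pos': array([ 0.46101054, -0.28624938,  0.29753835]), 'joints': array([-0.11147104,  0.27802101,  0.67652256,  1.83987403, -0.19290338,
        1.09588059,  0.63514798]), 'force': array([-0.17905868,  0.8066832 , -0.16109999])}
```

View pics/c5.png

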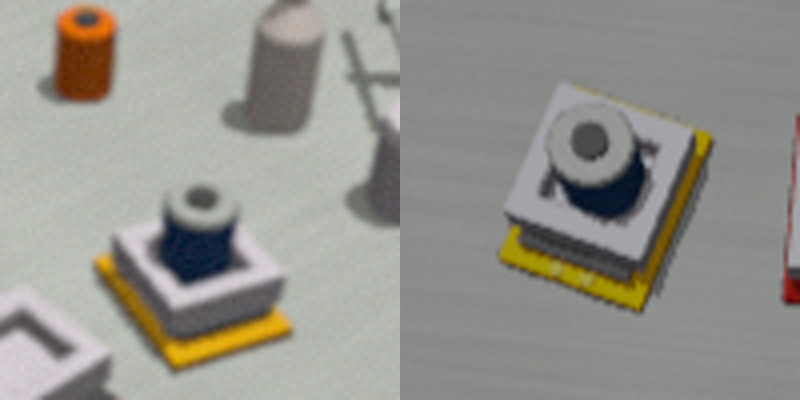

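The hub stands upright and well inside the yellow pocket (scene crop, about (350,205)). Now the second hub.

arm_command --pt "0.085 0.001 0 -0.04 0" --pt "0.085 0.001 0 -0.08 0" --pt "0.085 0.001 0 -0.091 0" --pt "0.085 0.001 0 -0.091 0" --pt "0.05 0.001 0 -0.091 0" --pt "0.05 0.001 0 -0.091 0" --pt "0.05 0.001 0 -0.091 0" --pt "0.05 0.001 0 -0.091 0" --grip_force 60

```text
time: 10.75
eef_pos: [0.464, -0.2866, 0.2115]
orientation: [3.139, 0.0, 1.572]
force: [-1.9, 2.9, 10.5]
width: 0.631
grasp_force: 62.3
```

arm_command --pt "0.05 0 0 0.01 0" --pt "0.05 0 0 0.04 0" --pt "0.05 0 0 0.07 0" --pt "0.05 0 0 0.1 0" --pt "0.05 0 0 0.1 0" --pt "0.05 0 0 0.1 0" --pt "0.05 0 0 0.1 0"

```text
time: 11.62
eef_pos: [0.4631, -0.2859, 0.3082]
orientation: [-3.139, -0.001, 1.572]
force: [0.1, 0.1, -7.9]
width: 0.631
grasp_force: 67.1
```

```bash
python3 - <<'E'
from h import *
im=snap('scene','s6.png')
s=manip.sense();print({k:s[k] for k in('time','eef_pos','orientation','force','moment','grasp_force')})
x,y,z=s['eef_pos'];print(proj('scene',[[x,y,z-.209],[x,y,z-.135]])-[130,180])
a=cv2.resize(im[180:280,130:230],(400,400),interpolation=cv2.INTER_CUBIC)
cv2.imwrite('pics/c6.png',a)
E
```

```text
{'time': 11.675, 'eef_pos': array([ 0.46315799, -0.28598738,  0.30843763]), 'orientation': array([-3.13944782e+00, -6.17478314e-04,  1.57170303e+00]), 'force': array([-0.68329207, -0.11987703, -8.81509684]), 'moment': array([-0.03708061,  0.00376185, -0.02111408]), 'grasp_force': 67.12577156256884}
[[48.9626252  54.69086597]
 [43.82943186 34.22482452]]
```

View pics/c6.png

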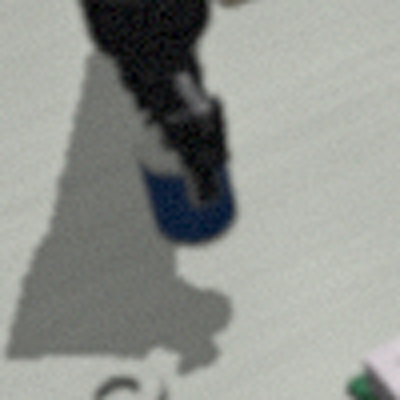

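Measured load is about 8.4 N, so this hub is solid and goes to red. It hangs upright, with its foot at about (196,225) in the crop, as predicted.

arm_command --pt "0.05 0.02 0.035 0.01 0.01" --pt "0.05 0.045 0.08 0.01 0.02" --pt "0.05 0.07 0.125 0.01 0.03" --pt "0.05 0.1 0.175 0.01 0.04" --pt "0.05 0.13 0.225 0.01 0.05" --pt "0.05 0.155 0.268 0.01 0.06" --pt "0.05 0.174 0.2985 0.005 0.07" --pt "0.05 0.174 0.2985 -0.02 0.07" --pt "0.05 0.174 0.2985 -0.026 0.07" --pt "0.05 0.174 0.2985 -0.026 0.07"

```text
time: 12.92
eef_pos: [0.6372, 0.0114, 0.2832]
orientation: [-3.14, 0.001, 1.64]
force: [-0.1, 0.1, -8.7]
width: 0.631
grasp_force: 67.3
```

arm_command --pt "0.05 0 0 -0.002 0" --pt "0.05 0 0 -0.002 0" --pt "0.05 0 0 -0.002 0"

```text
time: 13.3
eef_pos: [0.6376, 0.0121, 0.2822]
orientation: [3.141, -0.0, 1.642]
force: [-0.1, -0.3, -8.8]
width: 0.629
grasp_force: 67.3
```

```bash
python3 - <<'E'
from h import *
im=snap('scene','s7.png')
s=manip.sense();print({k:s[k] for k in('time','eef_pos','orientation','force','moment','grasp_force')})
x,y,z=s['eef_pos'];print((proj('scene',[[x,y,z-.2115],[x,y,.056],[x,y,z-.135]])-[250,180])*5)
a=cv2.resize(im[180:290,250:360],(550,550),interpolation=cv2.INTER_CUBIC)
cv2.imwrite('pics/c7.png',a)
E
```

```text
{'time': 13.35, 'eef_pos': array([0.63757774, 0.01218495, 0.28210449]), 'orientation': array([ 3.14098251e+00, -1.60067083e-04,  1.64167748e+00]), 'force': array([ 0.3217948 ,  0.86405571, -7.63643589]), 'moment': array([-0.04347617, -0.03226498,  0.00545647]), 'grasp_force': 67.3379330104217}
[[267.89130335 259.72462162]
 [267.27207684 278.27295628]
 [271.31455644 157.18436729]]
```

View pics/c7.png

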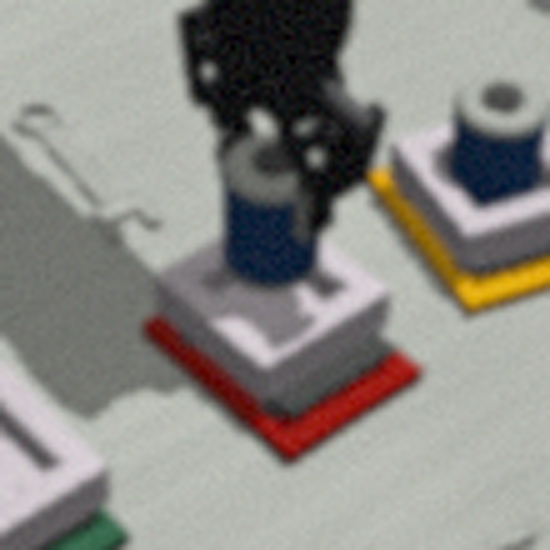

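The hub hangs above the red pocket, foot at about (268,260) in the crop. Lowering gently.

arm_command --pt "0.05 0 0 -0.008 0" --pt "0.05 0 0 -0.012 0" --pt "0.05 0 0 -0.015 0" --pt "0.05 0 0 -0.017 0" --pt "0.05 0 0 -0.019 0" --pt "0.05 0 0 -0.019 0" --pt "0.05 0 0 -0.019 0"

```text
time: 14.22
eef_pos: [0.6378, 0.0123, 0.2627]
orientation: [3.141, 0.0, 1.642]
force: [3.1, 0.1, -9.9]
width: 0.631
grasp_force: 67.2
```

arm_command --pt "0.05 0.0005 0 -0.004 0" --pt "0.05 0.0005 0 -0.008 0" --pt "0.05 0.0005 0 -0.012 0" --pt "0.05 0.0005 0 -0.014 0" --pt "0.05 0.0005 0 -0.014 0" --pt "0.05 0.0005 0 -0.014 0"

```text
time: 14.98
eef_pos: [0.6381, 0.0123, 0.2487]
orientation: [3.141, 0.0, 1.642]
force: [3.4, 0.3, -8.7]
width: 0.632
grasp_force: 67.2
```

arm_command --pt "0.05 0.0005 0 -0.002 0" --pt "0.05 0.0005 0 -0.004 0" --pt "0.05 0.0005 0 -0.006 0" --pt "0.05 0.0005 0 -0.008 0" --pt "0.05 0.0005 0 -0.008 0" --pt "0.05 0.0005 0 -0.008 0"

```text
time: 15.72
eef_pos: [0.6384, 0.0122, 0.2409]
orientation: [-3.141, -0.0, 1.642]
force: [-4.0, 0.8, 0.7]
width: 0.629
grasp_force: 68.2
```

arm_command --pt "0.05 -0.0003 0 0 0" --pt "0.05 -0.0003 0 0 0" --pt "0.06 -0.0003 0 0 0" --pt "0.07 -0.0003 0 0 0" --pt "0.085 -0.0003 0 0 0" --pt "0.085 -0.0003 0 0 0" --pt "0.085 -0.0003 0 0.03 0" --pt "0.085 -0.0003 0 0.07 0" --pt "0.085 -0.0003 0 0.12 0" --pt "0.085 -0.0003 0 0.15 0"

```text
time: 16.98
eef_pos: [0.6384, 0.012, 0.3936]
orientation: [3.139, -0.0, 1.642]
force: [1.3, -0.4, -0.9]
width: 1.0
grasp_force: 0.0
```

arm_command --pt "0.085 -0.05 -0.02 0.02 0" --pt "0.085 -0.1 -0.05 0.02 0" --pt "0.085 -0.14 -0.1 0.02 0" --pt "0.085 -0.15 -0.15 0.02 0" --pt "0.085 -0.15 -0.2 0.02 0" --pt "0.085 -0.15 -0.2 0.02 0"

```text
time: 17.73
eef_pos: [0.487, -0.1918, 0.4112]
orientation: [3.141, 0.001, 1.635]
force: [1.1, -0.1, -0.4]
width: 0.994
grasp_force: 0.0
```

```bash
python3 - <<'E'
from h import *
im=snap('scene','s8.png');im2=snap('top','t8.png')
print(manip.sense()['force'])
a=cv2.resize(im[160:280,270:390],(400,400),interpolation=cv2.INTER_CUBIC)
b=cv2.resize(im2[110:210,200:300+20],(480,400),interpolation=cv2.INTER_CUBIC)[:,:400]
b=cv2.resize(im2[110:220,200:330],(400,338),interpolation=cv2.INTER_CUBIC); b=np.vstack([b,np.zeros((62,400,3),np.uint8)])
cv2.imwrite('pics/c8.png',np.hstack([a,b]))
for c,z in(((.6401,.1865),.031),((.638,.012),.0285)):
  print((proj('scene',[[*c,z+.078]])-[270,160])*400/120,(proj('top',[[*c,z+.078]])-[200,110])*400/130+[400,0])
E
```

```text
[ 0.44374221  0.24129837 -0.08301696]
[[266.79174349 128.75934034]] [[482.97929816 105.17458312]]
[[113.11971588 208.87203503]] [[697.4052837  132.44063679]]
```

View pics/c8.png

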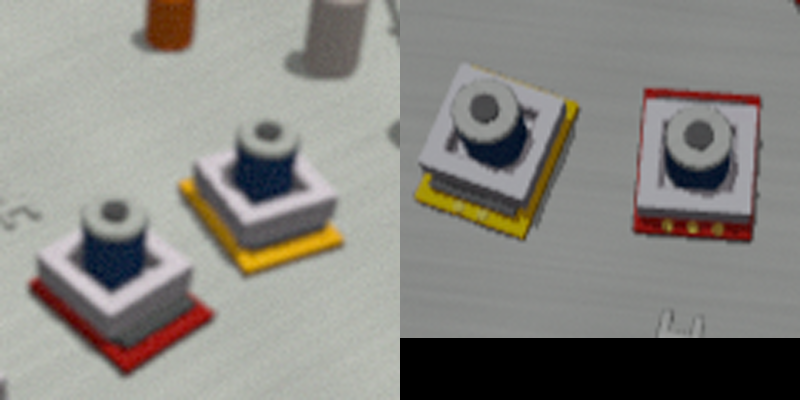

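Both hubs stand upright in the yellow and red nests. Their studs, at (268,130) and (115,210) in the crop, are within a pixel of where a fully seated hub should show.

```bash
python3 -c "
from h import *
print(manip.finish_job())"
```

```text
the job is handed in; nothing more can be done
None
```

The job is handed in, with no verdict returned: the hub weighing about 5.2 N (filled) stands in the yellow nest and the one weighing about 8.4 N (solid) in the red; both are let go and look upright and fully seated in the last pictures.

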